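# Find and press the hidden battery catch of a model display base

## Task

Feel with the fingertips across the flat black panel on top of the rocket's display base, find the one square of the six that is a sunken catch, and press it fully home so that the grey battery hatch pops up, then come away leaving it open. Do not pry or push the hatch itself, and leave the nose cone, rocket, probe, paints, glue and brush where they are.

Things in the scene. Friction and masses are not known exactly. Their poses are not given: they have to be found in the camera images.
- base: Black plastic display base fixed to the desk, 150 mm along its x, 360 mm along its y, 42 mm high with a level top; origin under its centre, z up. On top: the six-square panel in the middle, a grey battery hatch at the +y end (y = 98 to 166 mm), a loose nose cone at the -y end (y about -150 to -138 mm).
- panel_centre (a point): Centre of the panel's surface, 42 mm above the desk; axes as the base. Panel: 124 mm along x by 186 along y, six flush 62 mm squares, centres at x = -31, +31 and y = -62, 0, +62 mm. Five are rigid black blanks; one, any of the six, is the catch: a slightly greyer 55.5 mm square pad inside a 2.5 mm rim, its face 2 mm below the panel. Its place is not given: feel or look for it.
- catch (a joint): How far the catch pad is pressed, m: 0 = out (face 2 mm below the panel), 0.006 = fully home on its stop (face 8 mm below the panel). It moves straight down, resists with about 4 to 5 N all the way and stays where it is left (no spring back).
- hatch (a joint): Opening of the grey battery hatch (124 by 67 by 3 mm, flush when shut), rad: 0 shut, 0.5 popped up. Hinged along its +y edge; linked to the catch, it rises in step with it, to 0.5 with the catch fully home, its free edge then 32 mm above the panel.
- nose_cone: loose orange rocket nose cone standing point up on the display base, 41 mm tall, 32 mm in diameter; origin at the centre of its underside
- rocket: silver plastic rocket body with four red fins, standing upright, 165 mm tall, 48 mm in diameter, 102 mm across the fins; origin at the centre of its underside
- probe: chrome probe tool lying on the desk to the left of the base, 150 mm long, 16 mm wide, 10 mm high; origin under its middle, x along the tool
- pot_red: small glass paint pot with a red cap, 40 mm tall, 32 mm in diameter; origin under its centre
- pot_blue: small glass paint pot with a blue cap, 40 mm tall, 32 mm in diameter; origin under its centre
- glue: white glue bottle with a yellow cap, 75 mm tall, 36 mm in diameter; origin under its centre
- brush: fine paint brush lying beyond the display base, 160 mm long, 9 thick; origin under its middle, x along the brush

How it is judged (in metres and radians):
On the way:
1. the fingers press the catch fully home (at least 5 of its 6 mm) (value of joint catch above 0.005 m and contact force between the fingers and anything else above 1 N), for 0.05 s.
At the end, for the whole second after the job is handed in: The catch is home (at least 4.8 mm of 6 mm), the hatch stands popped up (over 0.38 rad) and still, the robot is clear, and every loose thing is within 15 mm of where it began (value of joint catch above 0.0048 m and value of joint hatch above 0.38 rad and velocity of joint hatch below 0.1 rad/s and distance of each of nose_cone, rocket, probe, pot_red, pot_blue, glue, brush from where it was at the start of the episode below 0.015 m); the robot touches nothing.
It fails at once if the hatch itself is pried or pushed by the robot (over 2 N) (contact force between any of the fingers, the arm and hatch above 2 N).
It fails at once if a loose thing is lifted, carried or shoved more than 20 mm (distance of any of nose_cone, rocket, probe, pot_red, pot_blue, glue, brush from where it was at the start of the episode above 0.02 m).
It also fails if it takes over 45 s, if anything falls off the work surface, if the arm or the gripper's body presses on something with over 40 N, if the wrist force passes 120 N, or if a joint passes its speed limit or range.

## Robot

A 7-joint arm with a two-finger parallel gripper is mounted at the origin on the work surface. World frame = base frame: x ahead of the robot, y to its left, z up, the work surface at z = 0. Lengths are in mm, angles in rad, forces in N, time in s.
With the tool pointing down it reaches from about 350 to 900 mm from the base axis. Payload 8.1 kg.
Tool frame: the origin (TCP) lies at the very end of the fingers, on their centre line; the grasp point (between the pads) lies 19 mm behind it (bot.grasp_offset is the distance from the TCP to the grasp point, in mm); z points along the fingers, y is the direction in which the jaws open and shut (so a half turn about z gives the same grasp; the last joint's range is limited). The gripper opens to 92 mm and grips with 3 to 60 N. Pads are 19 mm wide; open, the fingers measure 130 mm over their backs; the gripper's body (75 mm by 190 mm) begins 47 mm behind the grasp point.
Start: joints at [1.04, 0.434, 0.025, 1.573, -0.012, 1.134, -0.075], TCP at [259.273, -568.699, 226.742] pointing down, gripper open.
Joint ranges: [-2.62, 2.62], [-0.44, 2.09], [-1.27, 1.32], [0.08, 2.57], [-1.32, 4.46], [0.12, 2], [-2.74, 2.74]. Speed limits (rad/s): [2.22, 2.22, 3.01, 3.01, 3.14, 3.14, 3.14].

## Interface

Orientations are given as [roll, pitch, yaw] about the fixed x, y, z axes, in that order (R = Rz(yaw) Ry(pitch) Rx(roll)).
In Python, from plant import bot gives the robot as it stands. The module is installed in compiled form; this text tells all that it offers.
- The arm moves only by the tool carry_out, never from a script. Its argument "rows" is a list that holds one entry, the list of rows, each a list of 5 numbers: the shift along the tool's x, y, z in units of 40 mm (1.0 is 40 mm), then the turn about the tool's z in units of 8 degrees (1.0 is 8 degrees), then the gripper command: -1 is fully open, 1 is shut, values between are in proportion. A call has 1 to 12 rows; each row is the pose to reach, as a shift and turn from the pose measured when the call began, along the tool's axes at that moment; what a row does not reach only later rows make up. A row lasts 1/8 s, in which the tool goes at most 62.5 mm and 10.7 degrees, less where a joint would pass 70% of its speed; a pose out of reach is approached as far as the arm can. A call with a gripper value outside its range is refused whole. The fingers move at their own pace and stop on an object; "force" is the grip in N (left out, the last holds). Time passes only in rows, so rows that repeat a pose let the fingers close. It gives the time, the measured TCP pose, the force and the opening at its end, in the units of the state.
- bot.sense(): the state, without advancing time (a new reading comes with each control period).
- bot.read_camera(name): name is "scene" or "top"; returns the picture (400x640x3 uint8, blue, green, red); there is no depth.
- bot.camera_model(name): a dict with "intrinsics" (3x3 intrinsics, pixels), "world_from_camera" (4x4, takes a point from camera to world coordinates). Camera axes: x right, y up, looking along -z (the intrinsics and any distortion apply to the point x, -y, -z); pixel columns grow to the right and rows downward; lengths in mm; the calibration is good to about 2 mm. A picture is of the moment at which its call begins. camera_model takes no time and is no camera call.
- bot.close_job(): hands the job in, once; it reports no verdict.
The state is a dict: "time_s": time; "joints": joint angles; "qvel": joint speeds; "tau": joint torques, N m; "tool_pos": TCP position; "ee_rot": TCP orientation; "force": force on the tool from outside, world axes, zero at the start; "torque": the same for the moment, N m; "gripper_width": finger opening in mm.
Only numpy, scipy, OpenCV 4.12 (cv2) and the standard library are available. Lean on these libraries where they do the work, as an engineer would, in place of code of your own. Each camera call takes 0.05 s, during which the arm holds its last target.

## Working session

There is one attempt and no reset: what is moved stays moved. The work goes in short steps, Python scripts to look and compute and a tool call to move; the robot and the scene stay as the last step left them, time stands still between calls to the robot, and variables do not carry over. Pictures are saved under pics/ and viewed, and the job is handed in when it is done.

Besides the shell and the picture viewer there is one more tool, called after "Emit:" by a JSON object that holds its "name" and its "arguments". carry_out: Moves the arm, as the interface text tells. Its arguments: {"type":"object","properties":{"rows":{"type":"array"},"force":{"type":"number"}},"required":["rows"]}

```bash
mkdir -p pics
python3 - <<'E'
from plant import bot
import cv2
for n in("scene","top"):
    cv2.imwrite(f"pics/{n}0.png",bot.read_camera(n)); m=bot.camera_model(n); print(m)
print(bot.sense())
E
```

```text
{'intrinsics': array([[460.58451859,   0.        , 320.79493595],
       [  0.        , 460.58451859, 208.02817984],
       [  0.        ,   0.        ,   1.        ]]), 'world_from_camera': array([[ 8.65863162e-01, -4.06575268e-01,  2.91509066e-01,
         9.62600911e+02],
       [ 5.00269355e-01,  7.07625114e-01, -4.98996263e-01,
        -6.80517331e+02],
       [-3.39959683e-03,  5.77895535e-01,  8.16103666e-01,
         1.16083559e+03],
       [ 0.00000000e+00,  0.00000000e+00,  0.00000000e+00,
         1.00000000e+00]])}
{'intrinsics': array([[457.09684202,   0.        , 322.08310728],
       [  0.        , 457.09684202, 199.73012208],
       [  0.        ,   0.        ,   1.        ]]), 'world_from_camera': array([[ 6.48744134e-03,  9.84676367e-01, -1.74270955e-01,
         3.52336685e+02],
       [-9.99908895e-01,  4.32478022e-03, -1.27866484e-02,
        -9.57728508e+00],
       [-1.18370269e-02,  1.74338031e-01,  9.84614714e-01,
         1.32847203e+03],
       [ 0.00000000e+00,  0.00000000e+00,  0.00000000e+00,
         1.00000000e+00]])}
{'time_s': 0.1, 'joints': array([ 1.04041517,  0.43515183,  0.02497738,  1.57397894, -0.01159135,
        1.13402782, -0.07505693]), 'qvel': array([-2.17305060e-04, -2.40459773e-04, -9.87778577e-04, -2.94979750e-03,
       -1.16806612e-04, -5.75679758e-04, -6.90889977e-05]), 'tau': array([ 3.95060575e-03, -6.69126749e+01,  9.88604464e-01, -3.15143108e+01,
       -6.04178058e-02,  3.75467318e-02,  5.25903170e-05]), 'tool_pos': array([ 259.04163674, -568.29003057,  226.0349382 ]), 'ee_rot': array([-3.14017834e+00,  1.38535235e-04,  4.27755420e-01]), 'force': array([-0.16890001,  0.16928242, -0.06550235]), 'torque': array([ 0.00904087, -0.03015123,  0.02156265]), 'gripper_width': 91.73779369691171}
```

View pics/scene0.png

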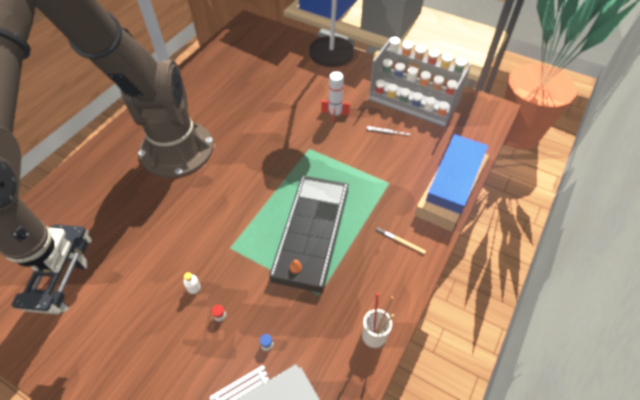

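View pics/top0.png

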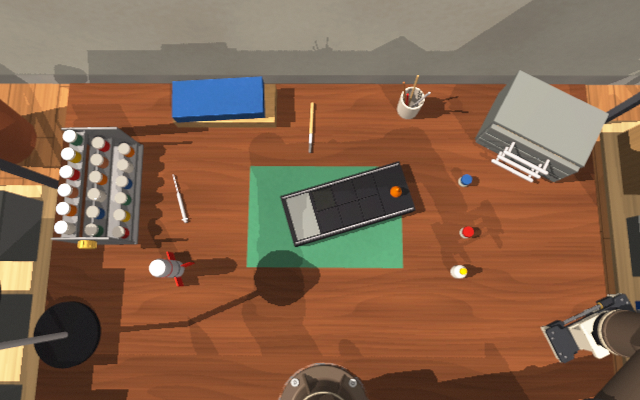

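The top view shows the black base around pixels (282–415, 163–245), with the grey hatch at the left end (300,218) and the cone at (396,191). I'll enlarge and stretch the contrast to look for the pad.

```bash
cat > h.py <<'E'
import numpy as np
from plant import bot
def ray(m,uv,z):
    K=m["intrinsics"];T=m["world_from_camera"]
    d=np.linalg.inv(K)@[uv[0],uv[1],1]; d=T[:3,:3]@[d[0],-d[1],-d[2]]
    o=T[:3,3]; return o+d*(z-o[2])/d[2]
def proj(m,p):
    K=m["intrinsics"];T=m["world_from_camera"]
    c=T[:3,:3].T@(np.array(p,float)-T[:3,3]); q=K@[c[0],-c[1],-c[2]]; return q[:2]/q[2]
E
python3 - <<'E'
import cv2,numpy as np
a=cv2.imread("pics/top0.png")[150:255,270:425]; b=cv2.imread("pics/scene0.png")[165:300,255:360]
f=lambda x:np.clip(255*(x/255.)**.45*1.3,0,255).astype('u1')
cv2.imwrite("pics/t1.png",cv2.resize(f(a),None,fx=5,fy=5,interpolation=cv2.INTER_CUBIC))
cv2.imwrite("pics/s1.png",cv2.resize(f(b),None,fx=4.4,fy=4.4,interpolation=cv2.INTER_CUBIC))
E
```

```text
(no output)
```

View pics/t1.png

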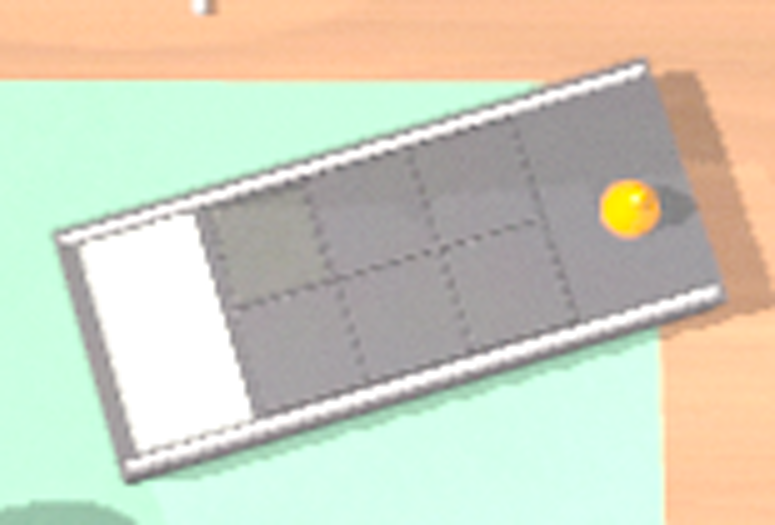

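View pics/s1.png

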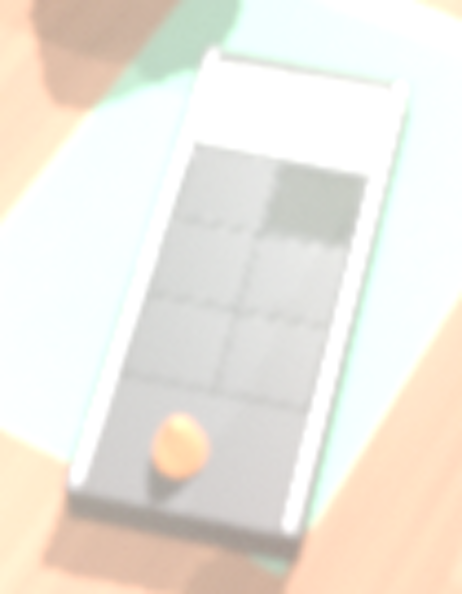

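Both views show the odd-coloured square at the base's (+31, +62), next to the hatch on the far side. Next, the base pose from its top corners in both views.

Run:
```python
from h import *
from scipy.optimize import least_squares
C=np.array([[75,180],[75,-180],[-75,-180],[-75,180]])
P={"top":np.array([[57,234],[645,62],[722,290],[127,468]])/5+[270,150]-.4,
   "scene":np.array([[405,83],[300,532],[72,487],[211,50]])/4.4+[255,165]-.4}
G={}
for n in P:
    m=bot.camera_model(n); W=np.array([ray(m,p,42)[:2] for p in P[n]]); G[n]=W
    f=lambda q:((C@np.array([[np.cos(q[2]),np.sin(q[2])],[-np.sin(q[2]),np.cos(q[2])]])+q[:2])-W).ravel()
    r=least_squares(f,[450,0,0]); print(n,W.round(1).tolist(),r.x,r.fun.round(1))
    a=r.x[2]; Rm=np.array([[np.cos(a),-np.sin(a)],[np.sin(a),np.cos(a)]])
    print("catch",Rm@[31,62]+r.x[:2],"cone",Rm@[0,-144]+r.x[:2])
```

```text
top [[589.2, 124.9], [691.9, -213.7], [558.5, -254.3], [455.5, 82.5]] [ 5.73778883e+02 -6.51476416e+01  2.96404706e-01] [ 3.7  4.   6.2 -1.7 -3.8 -4.9 -6.   2.6]
catch [585.31787731   3.20330288] cone [ 615.83891989 -202.86820403]
scene [[585.7, 124.0], [693.9, -212.4], [557.6, -256.0], [451.9, 81.7]] [ 5.72265254e+02 -6.56855989e+01  3.07355927e-01] [ 3.6  4.6  4.3 -2.1 -2.4 -4.  -5.6  1.5]
catch [583.05504474   2.78761061] cone [ 615.8309468 -202.9373034]
```

Run:
```python
from h import *
import cv2
for n,(c0,k) in {"top":((270,150),5),"scene":((255,165),4.4)}.items():
    im=cv2.imread(f"pics/{n}0.png"); m=bot.camera_model(n)
    # greenish tint relative to neutral black inside the panel
    f=im.astype(float); a=.30; Rm=np.array([[np.cos(a),-np.sin(a)],[np.sin(a),np.cos(a)]])
    for x in(-31,31):
        for y in(-62,0,62):
            w=Rm@[x,y]+[573,-65.4]; u,v=proj(m,[*w,42]).round().astype(int)
            print(n,x,y,(u,v),f[v-3:v+4,u-3:u+4].mean((0,1)).round(1))
    g=f[...,1]-(f[...,0]+0)  # green-blue
    u,v=proj(m,[584,3,42]).round().astype(int)
    s=g[v-20:v+21,u-20:u+21]; dark=f[v-20:v+21,u-20:u+21].max(2)<75
    M=((s>1)&dark).astype('u1'); M=cv2.morphologyEx(M,cv2.MORPH_OPEN,np.ones((3,3)))
    nn,_,st,ce=cv2.connectedComponentsWithStats(M)
    for i in range(1,nn): print(n,st[i],ray(m,ce[i]+[u-20,v-20],40).round(1))
```

```text
top -31 -62 (np.int64(372), np.int64(206)) [52.  49.9 54.5]
top -31 0 (np.int64(351), np.int64(213)) [52.2 52.  54.1]
top -31 62 (np.int64(330), np.int64(219)) [54.3 53.8 55.8]
top 31 -62 (np.int64(365), np.int64(186)) [47.  45.7 49.1]
top 31 0 (np.int64(344), np.int64(192)) [50.5 49.3 51.4]
top 31 62 (np.int64(324), np.int64(198)) [48.9 54.2 55.5]
top [  9  10  22  22 338] [584.1   3.6  40. ]
scene -31 -62 (np.int64(296), np.int64(242)) [100.1 101.9 101.2]
scene -31 0 (np.int64(301), np.int64(224)) [103.5 105.4 104.3]
scene -31 62 (np.int64(307), np.int64(207)) [106.6 108.8 107.8]
scene 31 -62 (np.int64(317), np.int64(246)) [103.4 105.4 105.7]
scene 31 0 (np.int64(322), np.int64(228)) [111.  113.2 112.7]
scene 31 62 (np.int64(327), np.int64(211)) [80.3 87.  83.3]
```

Emit:
{"name": "carry_out", "arguments": {"rows": [[[1.1, -0.8, 0, -0.9, 1], [2.2, -1.6, 0, -1.8, 1], [3.3, -2.4, 0, -2.7, 1], [4.4, -3.2, 0, -3.6, 1], [5.5, -4.0, 0, -4.5, 1], [6.6, -4.8, 0, -5.4, 1], [7.7, -5.6, 0, -6.3, 1], [8.8, -6.4, 0, -7.2, 1], [9.9, -7.2, 0, -8.1, 1], [11.0, -8.0, 0, -8.9, 1], [12.1, -8.8, 0, -9.6, 1], [13.3, -9.6, 0, -10.3, 1]]], "force": 30}}

```text
time_s: 1.6
tool_pos: [584.3, 2.9, 226.3]
ee_rot: [-3.141, -0.001, 1.868]
force: [1.4, -0.7, -0.3]
gripper_width: 0.2
```

The pad centre comes out at (584, 3.6), and the tool is directly above it. I'll go down and feel for it.

Emit:
{"name": "carry_out", "arguments": {"rows": [[[0, 0, 1.0, 0, 1], [0, 0, 2.0, 0, 1], [0, 0, 3.0, 0, 1], [0, 0, 4.0, 0, 1], [0, 0, 4.4, 0, 1], [0, 0, 4.4, 0, 1], [0, 0, 4.4, 0, 1]]]}}

```text
time_s: 2.48
tool_pos: [585.1, 3.3, 51.7]
ee_rot: [3.14, -0.001, 1.868]
force: [0.7, 0.0, 0.8]
gripper_width: 0.3
```

Run:
```python
from h import *
import cv2
s=bot.sense();print(s["tool_pos"],s["force"])
b=bot.read_camera("scene")[120:300,225:385]
cv2.imwrite("pics/s2.png",cv2.resize(b,None,fx=3.3,fy=3.3,interpolation=cv2.INTER_CUBIC))
```

```text
[585.12428291   3.29189234  51.71220816] [0.66746855 0.04950365 0.84112439]
```

View pics/s2.png

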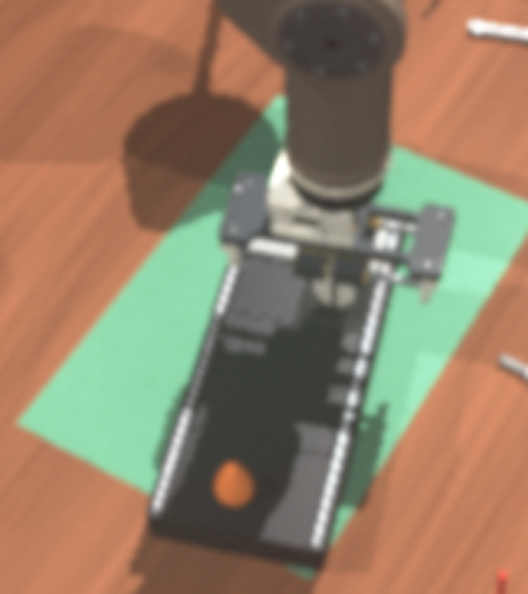

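The fingertips (picture pixel 335,290) are over the far square by the hatch. I'll lower to about 41 mm: a blank would push back there, the pad wouldn't.

Emit:
{"name": "carry_out", "arguments": {"rows": [[[0, 0, 0.1, 0, 1], [0, 0, 0.2, 0, 1], [0, 0, 0.27, 0, 1], [0, 0, 0.27, 0, 1], [0, 0, 0.27, 0, 1]]]}}

```text
time_s: 3.15
tool_pos: [585.2, 3.3, 41.0]
ee_rot: [3.14, -0.001, 1.868]
force: [0.7, -0.8, 0.6]
gripper_width: 0.5
```

Emit:
{"name": "carry_out", "arguments": {"rows": [[[0, 0, 0.02, 0, 1], [0, 0, 0.04, 0, 1], [0, 0, 0.06, 0, 1], [0, 0, 0.06, 0, 1]]]}}

```text
time_s: 3.65
tool_pos: [585.4, 3.3, 38.8]
ee_rot: [3.14, -0.0, 1.868]
force: [-0.4, 1.0, 4.2]
gripper_width: 0.4
```

At 41 mm nothing pushed back. At 38.8 mm there is a steady 4.2 N, which matches the catch. Pressing it home, about 5 mm more.

Emit:
{"name": "carry_out", "arguments": {"rows": [[[0, 0, 0.03, 0, 1], [0, 0, 0.06, 0, 1], [0, 0, 0.09, 0, 1], [0, 0, 0.12, 0, 1], [0, 0, 0.14, 0, 1], [0, 0, 0.14, 0, 1], [0, 0, 0.14, 0, 1]]]}}

```text
time_s: 4.53
tool_pos: [585.4, 3.3, 34.2]
ee_rot: [3.14, 0.0, 1.868]
force: [-6.2, -0.8, 16.2]
gripper_width: 0.3
```

Emit:
{"name": "carry_out", "arguments": {"rows": [[[0, 0, 0.03, 0, 1], [0, 0, 0.06, 0, 1], [0, 0, 0.06, 0, 1], [0, 0, 0.06, 0, 1]]]}}

```text
time_s: 5.03
tool_pos: [585.5, 3.3, 34.0]
ee_rot: [3.139, 0.001, 1.868]
force: [-10.1, -1.4, 31.2]
gripper_width: 0.4
```

Run:
```python
from h import *
import cv2
s=bot.sense();print(s["tool_pos"],s["force"])
b=bot.read_camera("scene")[120:300,225:385]
cv2.imwrite("pics/s3.png",cv2.resize(b,None,fx=3.3,fy=3.3,interpolation=cv2.INTER_CUBIC))
```

```text
[585.52208911   3.33099609  33.98810044] [-10.13027343  -1.40011921  31.15889354]
```

View pics/s3.png

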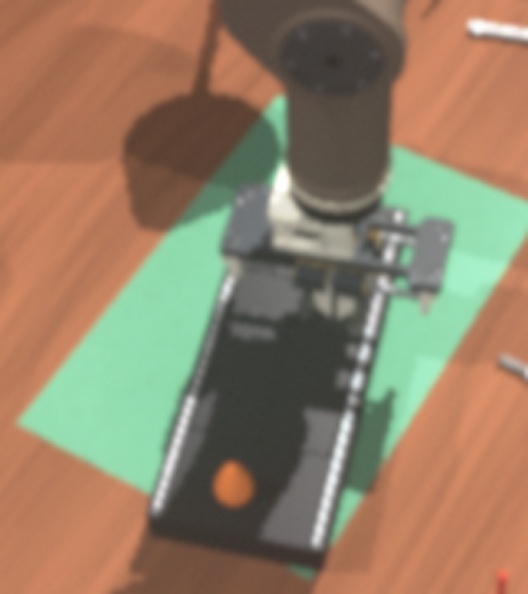

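It's on the stop: 34.0 mm at 31 N. The picture can't show the hatch because the gripper hides it. Lifting straight up.

Emit:
{"name": "carry_out", "arguments": {"rows": [[[0, 0, -0.15, 0, 1], [0, 0, -0.4, 0, 1], [0, 0, -1.0, 0, 1], [0, 0, -2.0, 0, 1], [0, 0, -3.0, 0, 1], [0, 0, -4.0, 0, 1], [0, 0, -4.8, 0, 1], [0, 0, -4.8, 0, 1]]]}}

```text
time_s: 6.08
tool_pos: [586.4, 3.8, 228.7]
ee_rot: [3.134, 0.002, 1.868]
force: [-0.1, -0.8, 0.5]
gripper_width: 0.2
```

Emit:
{"name": "carry_out", "arguments": {"rows": [[[-0.7, -0.8, 0, 0.5, 1], [-1.5, -1.8, 0, 1.2, 1], [-2.3, -2.7, 0, 1.9, 1], [-3.1, -3.6, 0, 2.6, 1], [-3.9, -4.5, 0, 3.3, 1], [-4.7, -5.4, 0, 4.0, 1], [-5.5, -6.3, 0, 4.7, 1], [-6.3, -7.2, 0, 5.4, 1], [-7.1, -8.1, 0, 6.0, 1], [-7.7, -8.9, 0, 6.0, 1], [-7.7, -8.9, 0, 6.0, 1], [-7.7, -8.9, 0, 6.0, 1]]]}}

```text
time_s: 7.58
tool_pos: [336.4, -394.2, 226.0]
ee_rot: [3.136, -0.005, 1.031]
force: [-0.3, 1.3, -0.1]
gripper_width: 0.5
```

Run:
```python
from h import *
import cv2
s=bot.sense();print(s["tool_pos"],s["force"])
b=bot.read_camera("scene");t=bot.read_camera("top")
cv2.imwrite("pics/top4.png",t)
cv2.imwrite("pics/s4.png",cv2.resize(b[120:300,225:385],None,fx=3.3,fy=3.3,interpolation=cv2.INTER_CUBIC))
t0=cv2.imread("pics/top0.png").astype(int)
d=np.abs(t-t0).max(2)
for nm,(u,v) in dict(cone=(396,191),rocket=(165,268),probe=(180,198),red=(467,231),blue=(466,180),glue=(459,271),brush=(311,127)).items(): print(nm,(d[v-8:v+9,u-8:u+9]>40).sum())
```

```text
[ 336.43496712 -394.16256572  225.99986416] [-0.32426072  1.32907805 -0.09032608]
cone 18
rocket 0
probe 0
red 0
blue 0
glue 0
brush 4
```

View pics/s4.png

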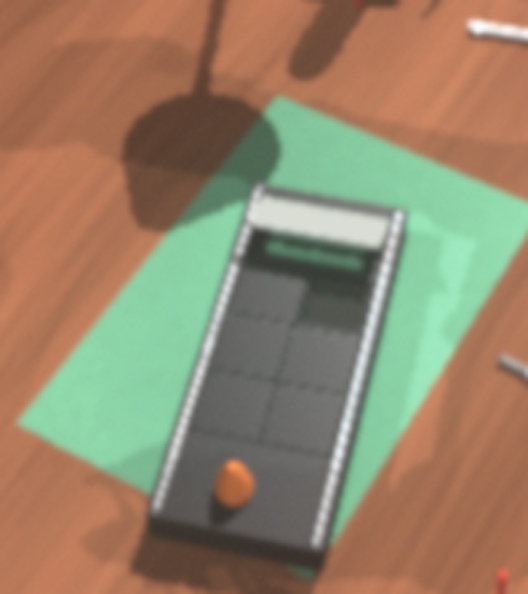

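View pics/top4.png

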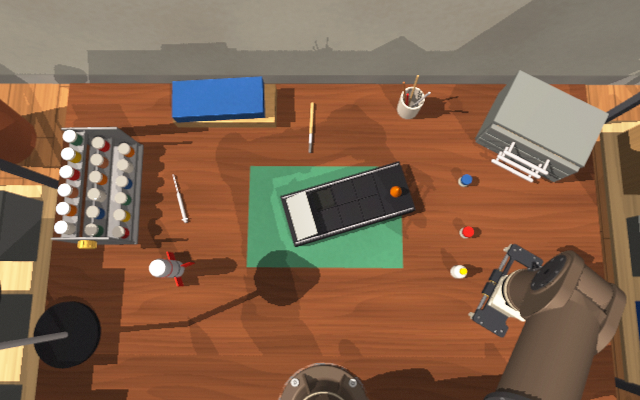

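The hatch stands open (scene crop 320,222) and the pad is sunken. I'll check that the cone and brush haven't moved, then hand in.

Run:
```python
from h import *
import cv2
for f in("top0","top4"):
    im=cv2.imread(f"pics/{f}.png")
    h=cv2.inRange(cv2.cvtColor(im[175:210,380:412],cv2.COLOR_BGR2HSV),(3,170,120),(20,255,255)); m=cv2.moments(h,True)
    g=(im[95:160,300:322].min(2)>95).astype('u1'); k=cv2.moments(g,True)
    print(f,m['m10']/m['m00'],m['m01']/m['m00'],m['m00'],k['m10']/k['m00'],k['m01']/k['m00'])
print(bot.sense()["qvel"].round(4)); bot.close_job()
```

```text
top0 15.1010101010101 16.19191919191919 99.0 10.528571428571428 31.57857142857143
top4 14.60919540229885 15.873563218390805 87.0 10.496402877697841 31.39568345323741
[-0.006  -0.0058  0.0016 -0.0041  0.0016  0.0043  0.0023]
the job is handed in; nothing more can be done
```

I found the catch, pressed it fully home, and the hatch popped open and stayed open. I then lifted straight up, moved the arm clear to the right, and handed the job in.

- **Finding the catch:** it is the square at the base's (+31, +62) mm, next to the hatch. It showed up by colour in both cameras. By touch, I met no resistance at 41 mm, then about 4 N at 38.8 mm.
- **Pressing it:** I stopped at 34.0 mm with about 31 N on the stop, which is the full 6 mm of travel. A sideways force of about 10 N built up at the stop.
- **Final pictures:** the hatch stands open and the pad is sunken. I judged the opening by eye and did not measure its angle.
- **Loose things:** all are where they started. The cone's image centre differs by about 0.6 px (under 2 mm), along with 18 changed pixels around it. I put that down to changed lighting, since the arm never went near it. The brush differs by 0.2 px, and the others show no change.
- **Time:** about 7.7 s of the 45 s were used.

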